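Put the crayon tin and the eraser box away in the desk tidy

ROBOT

A 6-joint arm with a two-finger parallel gripper is mounted at the origin on a cart in front of the work surface, level with it; the furniture and walls round the work are solid. World frame = base frame: x ahead of the robot, y to its left, z up, the work surface at z = 0. Lengths are in m, angles in degrees, forces in N, time in s.
With the tool pointing down it reaches from about 0.375 to 0.9 m from the base axis. Payload 3.1 kg.
Tool frame: the origin (TCP) lies at the very end of the fingers, on their centre line; the grasp point (between the pads) lies 19 mm behind it; z points along the fingers, y is the line along which they close (so a half turn about z gives the same grasp; the last joint's range is limited). The gripper opens to 87 mm and grips with 3 to 60 N. Pads are 19 mm wide; open, the fingers measure 117 mm over their backs; the gripper's body (75 mm by 190 mm) begins 51 mm behind the grasp point.
Start: joints at [66.721, 30.224, 82.088, -0, 67.689, -10.227], TCP at [0.141, 0.609, 0.223] pointing down, gripper open.
Joint ranges: [-176.69, 176.69], [-43.24, 126.21], [12.49, 139.97], [-82, 262], [0, 151.66], [-163.58, 163.58]. Speed limits (degrees/s): [159.86, 159.86, 180, 180, 180, 180].

INTERFACE

Orientations are given as a 3x3 rotation matrix whose columns are the frame's x, y, z axes.
In Python, from rig import readout, cams, bot gives the robot as it stands.
- The arm moves only by the shell command python3 -m inch 'ROWS'. ROWS is JSON, a list of rows, each a list of 5 numbers: the shift along the world's x, y, z in cm, then the turn about the world's z in degrees, then the finger opening in cm, from 0 to 8.7. In form: [[dx, dy, dz, twist, fingers], ...]. A call has 1 to 10 rows; each row is the pose to reach, as a shift and turn from the pose commanded when the call began; what a row does not reach only later rows make up. A row lasts 1/12 s, in which the tool goes at most 41.7 mm and 7.16 degrees, less where a joint would pass 70% of its speed; a pose out of reach is approached as far as the arm can. A call with a gripper value outside its range is refused whole. The fingers move at their own pace and stop on an object; the grip force is fixed at half the most. Time passes only in rows, so rows that repeat a pose let the fingers close. It gives the time, the measured TCP pose, the force, the opening and the grip force at its end, in the units of the state.
- readout.read_state(): the state, without advancing time (a new reading comes with each control period).
- cams.capture(name): name is "side" or "top" or "wrist"; returns a dict with "image" (480x640x3 uint8, blue, green, red), "intrinsics" (3x3 intrinsics, pixels), "xyz" and "rotation" of the camera in the world; the wrist camera has in their place "tool_from_camera" (4x4, takes a point from camera to tool coordinates, whose origin is the TCP and whose axes are the flange's). Camera axes: x right, y down, z forward; pixel columns grow to the right and rows downward; lengths in m; the calibration is good to about 2 mm. A picture is of the moment at which its call begins: read the wrist's pose just before it. There is no depth.
- bot.hand_in(): hands the job in; it is judged then, once.
The state is a dict: "time_s": time; "joint_positions": joint angles; "qvel": joint speeds; "tau": joint torques, N m; "position": TCP position; "tcp_rot": TCP orientation; "force": force on the tool from outside, world axes, zero at the start; "moment": the same for the moment, N m; "opening": opening from 0.0 (shut) to 1.0 (fully open); "grasp_force": force on a finger pad.
Only numpy, scipy, OpenCV 4.12 (cv2) and the standard library are available. Lean on these libraries where they do the work, as an engineer would, in place of code of your own. Each camera call takes 0.05 s, during which the arm holds its last target. There are 200 camera calls.

TASK

Put the drawing things away in the wooden desk tidy: first lay the crayon tin flat on the bottom of the tidy's pocket, lengthwise, and let go of it. Then lay the box of erasers flat on top of the tin, centred on it and squarely in line with it, and let go.

Things in the scene. Friction and masses are not known exactly. Their poses are not given: they have to be found in the camera images.
- tidy_pocket (a point): Pocket floor centre of the pale wood desk tidy, an open-topped holder fixed to the worktop; 8 mm above the worktop; y along the pocket (172 mm), x across (88 mm). Walls 8 mm thick rise 50 mm above the floor: full end walls, but on the long sides only corner pieces 27 mm long, so the middle 118 mm of both long sides is open to the floor for fingers. Floor board 104 x 188 mm.
- tin_mid (a point): Centre of the crayon tin, 14 mm above its underside: flat dark blue tin box with a lid that stays shut, 153 mm long (its y), 66 mm wide (x), 28 mm high, 0.14 kg, flat on the worktop at the start. In the pocket it has about 10 mm to spare each side and this point is 14 mm above the pocket floor.
- erasers_mid (a point): Centre of the eraser box, 10 mm above its underside: small flat teal box, 98 mm long (its y), 46 mm wide (x), 20 mm high, 0.045 kg, flat on the worktop at the start in one of three places shared with a black stapler and a plain white block 118 x 62 x 28 mm (not wanted). Laid on the tin, this point is 24 mm above the tin's centre.
Not all that is in view belongs to the job. Leave any orange look-alike of the part that bears tin_mid alone.

How it is judged (in metres and radians):
On the way, in this order (a step that is already met when the one before it is completed fails the run):
1. the tin lies flat on the pocket floor of the tidy, lengthwise, and is released (horizontal distance between tin_mid and tidy_pocket below 0.018 m and z of tin_mid in the frame of tidy_pocket between 0.01 and 0.018 m and angle between the y axis of tin_mid and the y axis of tidy_pocket, either way round below 0.18 rad and angle between tin_mid's own z axis and vertical below 0.09 rad and contact force between the fingers and anything else below 0.1 N), for 0.2 s.
2. the eraser box lies flat on top of the tin, centred and in line with it (horizontal distance between erasers_mid and tin_mid below 0.02 m and z of erasers_mid in the frame of tin_mid between 0.02 and 0.028 m and angle between the y axis of erasers_mid and the y axis of tin_mid, either way round below 0.21 rad), for 0.2 s.
At the end, for the whole second after the job is handed in: Tin flat (5 deg) on the pocket floor, centre within 18 mm of the pocket's in plan and 4 mm in height, lengthwise within 10 deg; eraser box flat (7 deg) on the tin, centre within 20 mm of the tin's in plan and 4 mm of its resting height, in line within 12 deg (all of step 2 and horizontal distance between tin_mid and tidy_pocket below 0.018 m and z of tin_mid in the frame of tidy_pocket between 0.01 and 0.018 m and angle between the y axis of tin_mid and the y axis of tidy_pocket, either way round below 0.18 rad and angle between tin_mid's own z axis and vertical below 0.09 rad and angle between erasers_mid's own z axis and vertical below 0.12 rad); the robot touches nothing.
It also fails if it takes over 64 s, if anything falls off the work surface, if the arm or the gripper's body presses on something with over 40 N, if the wrist force passes 120 N, or if a joint passes its speed limit or range.

## Working session

There is one attempt and no reset: what is moved stays moved. The work goes in short steps, Python scripts to look and compute and a shell command to move; the robot and the scene stay as the last step left them, time stands still between calls to the robot, and variables do not carry over. Pictures are saved under pics/ and viewed, at most 10 in all, crops included, and the job is handed in when it is done.

```bash
mkdir -p pics
python3 - <<'E'
from rig import readout,cams
import cv2
s=readout.read_state();print(s["position"],s["tcp_rot"],s["time_s"])
for n in("top","side"):
    c=cams.capture(n);cv2.imwrite(f"pics/{n}0.png",c["image"]);print(n,c["intrinsics"],c["xyz"],c["rotation"])
E
```

```text
[0.14083789 0.6081794  0.22155795] [[-9.74178510e-01  2.25777718e-01 -8.07435804e-04]
 [ 2.25778914e-01  9.74176506e-01 -2.00422171e-03]
 [ 3.34076387e-04 -2.13477170e-03 -9.99997666e-01]] 0.0
top [[496.22651115   0.         322.19429514]
 [  0.         496.22651115 237.85177103]
 [  0.           0.           1.        ]] [ 0.27566615 -0.03749143  1.14457667] [[-0.01981657 -0.98312633  0.18185135]
 [-0.99980304  0.01968409 -0.00253351]
 [-0.00108882 -0.18186574 -0.98332277]]
side [[563.72977516   0.         318.46688664]
 [  0.         563.72977516 250.01634981]
 [  0.           0.           1.        ]] [0.36157978 0.88336251 0.82473136] [[-9.90555139e-01 -8.75075256e-02  1.05560169e-01]
 [-1.37114905e-01  6.32951663e-01 -7.61952554e-01]
 [-1.37901737e-04 -7.69229891e-01 -6.38972109e-01]]
```

View pics/top0.png

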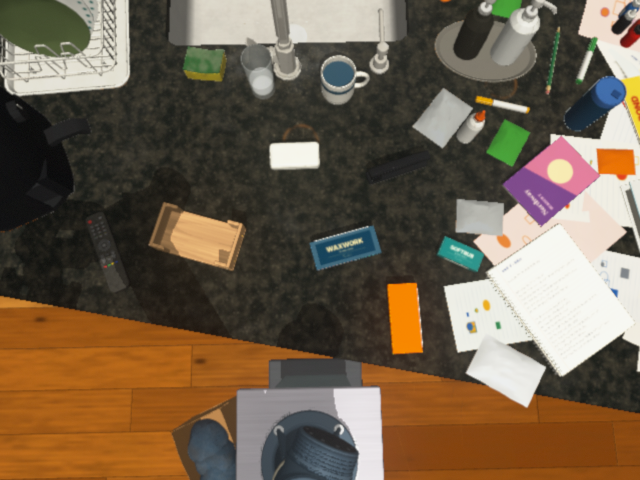

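View pics/side0.png

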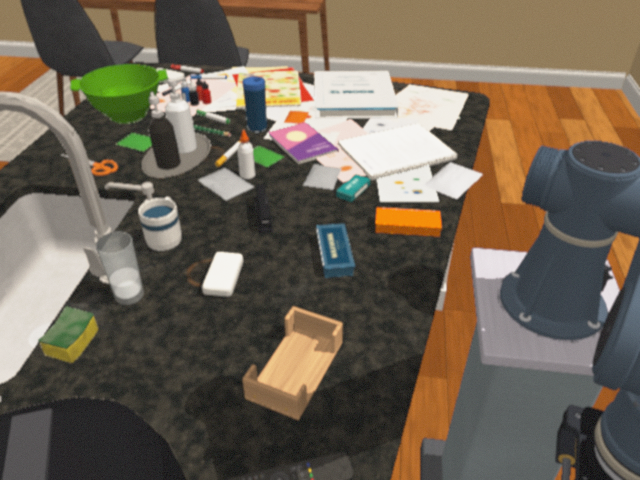

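Candidates in top view: the tin is the blue box at (345,248). Its look-alikes are the orange box (405,318) and the orange card (616,161). The eraser box is teal at (461,253). It could be confused with the green cards (508,142), the white block (295,155) and the stapler (400,165). The tidy is at (198,237). I choose blue (345,248) and teal (461,253), and check them in one crop.

```bash
cat > h.py <<'E'
import numpy as np,cv2
from rig import readout,cams
def ray(c,uv,z):
    uv=np.atleast_2d(uv).astype(float)
    d=np.c_[uv,np.ones(len(uv))]@np.linalg.inv(c["intrinsics"]).T@np.array(c["rotation"]).T
    o=np.array(c["xyz"]);return o+d*((z-o[2])/d[:,2])[:,None]
def rect(P):
    (c,wh,a)=cv2.minAreaRect((P[:,:2]*1000).astype(np.float32));b=cv2.boxPoints((c,wh,a))
    e=[b[1]-b[0],b[2]-b[1]];e=max(e,key=np.linalg.norm)
    return np.round(c,1),np.round(sorted(wh),1),round(np.degrees(np.arctan2(e[1],e[0]))%180,1)
def blob(m,seed):
    n,l=cv2.connectedComponents(m.astype(np.uint8));y,x=np.nonzero(l==l[seed[1],seed[0]]) 
    k=cv2.findContours((l==l[seed[1],seed[0]]).astype(np.uint8),cv2.RETR_EXTERNAL,cv2.CHAIN_APPROX_NONE)[0][0]
    return k[:,0],len(x)
def wristcam():
    s=readout.read_state();c=cams.capture("wrist")
    T=np.eye(4);T[:3,:3]=s["tcp_rot"];T[:3,3]=s["position"];T=T@np.array(c["tool_from_camera"])
    c["xyz"]=T[:3,3];c["rotation"]=T[:3,:3];return c
E
python3 - <<'E'
from h import *
c=cams.capture("top");im=c["image"]
hsv=cv2.cvtColor(im,cv2.COLOR_BGR2HSV)
for p in [(345,262),(320,240),(345,234),(461,262),(450,245),(195,235),(232,250),(170,212)]: print(p,hsv[p[1],p[0]])
mb=cv2.morphologyEx(((hsv[...,0]>95)&(hsv[...,0]<115)&(hsv[...,1]>110)&(hsv[...,2]>50)).astype(np.uint8),cv2.MORPH_CLOSE,np.ones((7,7)))
mt=cv2.morphologyEx(((hsv[...,0]>80)&(hsv[...,0]<96)&(hsv[...,1]>120)).astype(np.uint8),cv2.MORPH_CLOSE,np.ones((7,7)))
for m,s,h in((mb,(345,248),.028),(mt,(461,255),.02)):
    k,n=blob(m,s);print(n,rect(ray(c,k,h)))
def cr(x,y,w,h,f): return cv2.resize(im[y:y+h,x:x+w],None,fx=f,fy=f,interpolation=cv2.INTER_CUBIC)
a=cr(140,195,114,84,7);b=np.hstack([cr(300,215,90,60,4.4),cr(428,215,90,60,4.4)])
cv2.imwrite("pics/crop.png",np.vstack([a[:588-0],]) if 0 else np.vstack([cv2.resize(a,(456,336)),cv2.resize(b,(456,152))]))
cv2.imwrite("pics/crop.png",np.vstack([cr(140,195,114,84,5)[:,:570],cv2.resize(b,(570,174))]))
E
```

```text
(345, 262) [102  66 100]
(320, 240) [ 97  43 153]
(345, 234) [ 99  95 129]
(461, 262) [ 87 175 150]
(450, 245) [ 86 141 161]
(195, 235) [ 16 127 219]
(232, 250) [ 16 126 223]
(170, 212) [ 16 127 104]
1667 (array([459.2, -92. ]), array([ 64.3, 151.8]), np.float32(104.5))
855 (array([ 440.5, -356.1]), array([48.7, 98.3]), np.float32(64.4))
```

View pics/crop.png

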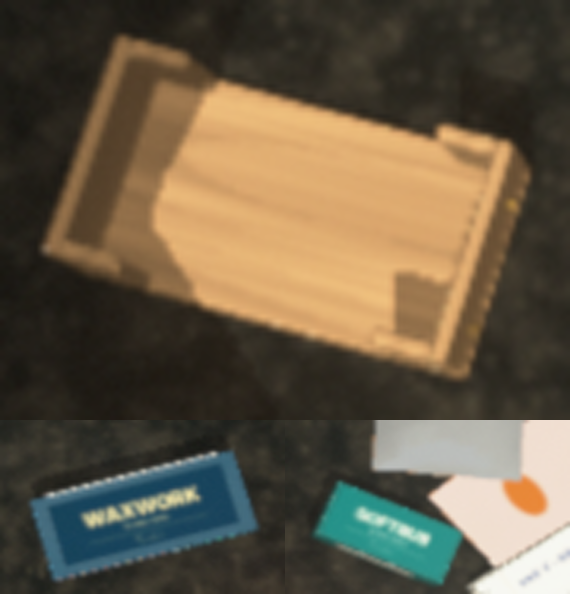

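The crop shows the tin ("WAXWORK"), the eraser box ("SOFTRUB") and the tidy with rim corners near crop pixels (122,36), (45,250), (513,138) and (445,364).

Run:
```python
from h import *
c=cams.capture("top")
P=np.array([(122,36),(45,250),(445,364),(513,138)])/5+[140-.4,195-.4]
r=ray(c,P,.058);print(r.round(4),rect(r),r.mean(0))
s=readout.read_state();print(s["position"],np.degrees(np.arctan2(s["tcp_rot"][1][1],s["tcp_rot"][0][1])),s["joint_positions"])
print(cams.capture("wrist")["tool_from_camera"])
```

```text
[[0.5665 0.3152 0.058 ]
 [0.4691 0.3457 0.058 ]
 [0.4146 0.1672 0.058 ]
 [0.5159 0.1382 0.058 ]] (array([492.2, 241. ]), array([105.3, 186.7]), np.float32(73.0)) [0.49150631 0.24155356 0.058     ]
[0.14093718 0.60842302 0.22191668] 76.94673515287421 [ 6.67201337e+01  3.02602884e+01  8.21303126e+01 -4.44363004e-05
  6.76894183e+01 -1.02265748e+01]
[[-8.47811452e-04 -9.54066712e-01 -2.99593040e-01  8.23757480e-02]
 [ 9.99999570e-01 -9.21556275e-04  1.04859173e-04  7.57292017e-04]
 [-3.76134492e-04 -2.99592822e-01  9.54067083e-01 -1.62650944e-01]
 [ 0.00000000e+00  0.00000000e+00  0.00000000e+00  1.00000000e+00]]
```

```bash
python3 -m inch '[[4,-3,0,-5,8.7],[8,-6,0,-10,8.7],[11,-9,0,-15,8.7],[14,-12,0,-20,8.7],[17,-15,0,-25,8.7],[20,-18,0,-30,8.7],[23,-21,0,-35,8.7],[26,-24,0,-40,8.7],[29,-27,0,-45,8.7],[31,-30,0,-50,8.7]]'
python3 -m inch '[[0,-4,0,-2,8.7],[0,-8,0,-4,8.7],[0,-12,0,-6,8.7],[0,-16,0,-8,8.7],[0,-20,0,-10,8.7],[0,-24,0,-12,8.7],[0,-28,0,-12.5,8.7],[0,-32,0,-12.5,8.7],[0,-36,0,-12.5,8.7],[0,-39,0,-12.5,8.7]]'
python3 - <<'E'
from h import *
for i in range(4): c=wristcam()
cv2.imwrite("pics/w1.png",c["image"])
s=readout.read_state();print(s["position"],np.degrees(np.arctan2(s["tcp_rot"][1][1],s["tcp_rot"][0][1])),s["joint_positions"],s["time_s"])
E
```

```text
time_s: 1.08
position: [0.4432, 0.3202, 0.2227]
tcp_rot: [[-0.449, 0.893, 0.001], [0.893, 0.449, 0.001], [0.0, 0.002, -1.0]]
force: [1.4, 1.0, -0.1]
opening: 0.998
grasp_force: 0.0
time_s: 1.92
position: [0.4413, -0.0716, 0.2228]
tcp_rot: [[-0.248, 0.969, 0.001], [0.969, 0.248, -0.001], [-0.001, 0.001, -1.0]]
force: [1.3, -0.8, -0.3]
opening: 0.995
grasp_force: 0.0
[ 0.44109919 -0.06913899  0.22248401] 14.295083937273613 [-2.33220063e+01  1.65306979e+01  1.06668262e+02  3.14715463e-02
  5.68313165e+01 -3.76343127e+01] 2.1167
```

View pics/w1.png

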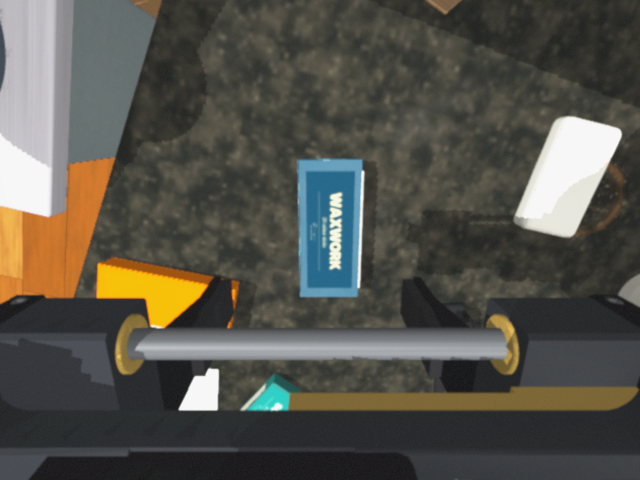

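Wrist view: the tin's top face spans about (297,159) to (362,297). The teal box is at (268,392), and the white block at (570,175).

Run:
```python
from h import *
c=wristcam();hsv=cv2.cvtColor(c["image"],cv2.COLOR_BGR2HSV)
m=cv2.morphologyEx(((hsv[...,0]>95)&(hsv[...,0]<115)&(hsv[...,1]>110)&(hsv[...,2]>50)).astype(np.uint8),cv2.MORPH_CLOSE,np.ones((9,9)))
k,n=blob(m,(318,200));print(n,cv2.boundingRect(k),rect(ray(c,k,.028)))
s=readout.read_state();print(s["position"])
```

```text
7203 (298, 161, 64, 137) (array([460.2, -89. ]), array([ 64.1, 151.7]), np.float32(104.2))
[ 0.44088863 -0.068137    0.22242019]
```

```bash
python3 -m inch '[[1,-1.2,-3,0,8.7],[1.9,-2.2,-6,0,8.7],[1.9,-2.2,-9,0,8.7],[1.9,-2.2,-12,0,8.7],[1.9,-2.2,-15,0,8.7],[1.9,-2.2,-16,0,8.7],[1.9,-2.2,-16,0,8.7],[1.9,-2.2,-16,0,8.7]]'
python3 - <<'E'
from h import *
s=readout.read_state();print(s["position"],np.degrees(np.arctan2(s["tcp_rot"][1][1],s["tcp_rot"][0][1])),s["time_s"])
E
```

```text
time_s: 2.83
position: [0.46, -0.089, 0.0622]
tcp_rot: [[-0.252, 0.968, -0.002], [0.968, 0.252, 0.001], [0.001, -0.001, -1.0]]
force: [0.4, -0.4, 0.4]
opening: 1.003
grasp_force: 0.0
[ 0.46000016 -0.08898201  0.06218051] 14.581868164376655 2.8333
```

```bash
python3 -m inch '[[0,-0.1,-2,0,8.7],[0,-0.1,-4,0,8.7],[0,-0.1,-5.2,0,8.7],[0,-0.1,-5.8,0,8.7],[0,-0.1,-5.8,0,8.7],[0,-0.1,-5.8,0,7.5],[0,-0.1,-5.8,0,6.8],[0,-0.1,-5.8,0,6],[0,-0.1,-5.8,0,6],[0,-0.1,-5.8,0,6]]'
python3 -m inch '[[0,0,0,0,6],[0,0,0,0,6],[0,0,0,0,6]]'
```

```text
time_s: 3.67
position: [0.4605, -0.0918, 0.0052]
tcp_rot: [[-0.25, 0.968, 0.001], [0.968, 0.25, -0.001], [-0.001, 0.001, -1.0]]
force: [0.1, 0.3, 4.5]
opening: 0.745
grasp_force: 30.1
time_s: 3.92
position: [0.4605, -0.0918, 0.0052]
tcp_rot: [[-0.25, 0.968, 0.001], [0.968, 0.25, -0.001], [-0.001, 0.001, -1.0]]
force: [-0.4, -0.3, 6.8]
opening: 0.744
grasp_force: 30.0
```

```bash
python3 -m inch '[[0,0,1,0,6],[0,0,3,0,6],[0,0,6,0,6],[0,0,9,0,6],[0.2,2,11,-3,6],[0.5,5,12,-6,6],[0.8,8,12,-9,6],[1.1,11,12,-12,6],[1.4,14,12,-15,6],[1.7,17,12,-18,6]]'
python3 -m inch '[[0.3,3,0,-3,6],[0.6,6,0,-6,6],[0.9,9,0,-9,6],[1.1,12,0,-11,6],[1.3,14.5,0,-13,6],[1.4,16,0,-13.4,6],[1.4,16.3,0,-13.4,6],[1.4,16.3,0,-13.4,6],[1.4,16.3,0,-13.4,6],[1.4,16.3,0,-13.4,6]]'
python3 - <<'E'
from h import *
c=wristcam();cv2.imwrite("pics/w2.png",c["image"])
s=readout.read_state();print(s["position"],np.degrees(np.arctan2(s["tcp_rot"][1][1],s["tcp_rot"][0][1])),s["time_s"])
E
```

```text
time_s: 4.75
position: [0.4767, 0.0799, 0.1251]
tcp_rot: [[0.065, 0.998, -0.0], [0.998, -0.065, 0.0], [0.0, -0.0, -1.0]]
force: [-0.7, -1.0, -2.0]
opening: 0.749
grasp_force: 30.1
time_s: 5.58
position: [0.4908, 0.2403, 0.1245]
tcp_rot: [[0.292, 0.956, -0.001], [0.956, -0.292, -0.001], [-0.001, -0.001, -1.0]]
force: [0.0, 0.0, -2.4]
opening: 0.747
grasp_force: 30.1
[0.49101444 0.24020061 0.12453011] -17.02930732191398 5.6333
```

View pics/w2.png

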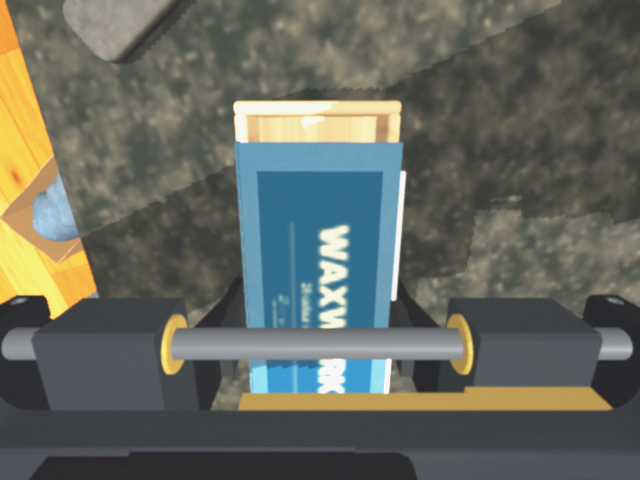

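Over the tidy: the far rim's outer edge runs (234,101) to (402,101), and the tin's far edge (237,142) to (402,143).

Run:
```python
from h import *
c=wristcam()
s=readout.read_state();R=s["tcp_rot"];p=np.array(s["position"])
for uv,z in(([(234,101),(402,101)],.058),([(237,142),(402,143)],.147)):
    r=ray(c,np.array(uv),z);print(r.round(4),((r-p)@R).round(4))
```

```text
[[0.4718 0.3501 0.058 ]
 [0.5705 0.3198 0.058 ]] [[ 0.0994 -0.0507  0.0665]
 [ 0.0993  0.0527  0.0665]]
[[0.4846 0.3241 0.147 ]
 [0.5458 0.3049 0.147 ]] [[ 0.0783 -0.0309 -0.0225]
 [ 0.0778  0.0333 -0.0225]]
```

```bash
python3 -m inch '[[0.1,0.3,0,0,6],[0.1,0.3,-2,0,6],[0.1,0.3,-4,0,6],[0.1,0.3,-6,0,6],[0.1,0.3,-8,0,6],[0.1,0.3,-9.5,0,6],[0.1,0.3,-10.5,0,6],[0.1,0.3,-10.9,0,6],[0.1,0.3,-11.1,0,6],[0.1,0.3,-11.1,0,6]]'
python3 -m inch '[[0,0,0,0,6],[0,0,0,0,6]]'
```

```text
time_s: 6.52
position: [0.4926, 0.2444, 0.0139]
tcp_rot: [[0.292, 0.956, 0.0], [0.956, -0.292, 0.0], [0.0, 0.0, -1.0]]
force: [0.4, -0.1, -1.8]
opening: 0.748
grasp_force: 30.0
time_s: 6.68
position: [0.4931, 0.2447, 0.0144]
tcp_rot: [[0.292, 0.957, 0.002], [0.957, -0.292, 0.001], [0.001, 0.002, -1.0]]
force: [-0.8, 0.2, -1.3]
opening: 0.745
grasp_force: 30.0
```

Still about 1 mm above the floor; release, raise, and look.

```bash
python3 -m inch '[[0,0,-0.1,0,6],[0,0,-0.1,0,6],[0,0,-0.1,0,7.2],[0,0,-0.1,0,8.2],[0,0,-0.1,0,8.6],[0,0,-0.1,0,8.6],[0,0,-0.1,0,8.6],[0,0,-0.1,0,8.6],[0,0,-0.1,0,8.6]]'
python3 -m inch '[[0,0,1,0,8.6],[0,0,3,0,8.6],[0,0,6,0,8.6],[0,0,9,0,8.6],[0,0,12,0,8.6],[-0.3,-1,15,0,8.6],[-0.6,-2,18,0,8.6],[-0.9,-3,20,0,8.6],[-0.9,-3,20,0,8.6],[-0.9,-3,20,0,8.6]]'
python3 - <<'E'
from h import *
c=wristcam();cv2.imwrite("pics/w3.png",c["image"])
s=readout.read_state();print(s["position"],np.degrees(np.arctan2(s["tcp_rot"][1][1],s["tcp_rot"][0][1])),s["time_s"])
hsv=cv2.cvtColor(c["image"],cv2.COLOR_BGR2HSV)
m=cv2.morphologyEx(((hsv[...,0]>95)&(hsv[...,0]<115)&(hsv[...,1]>110)&(hsv[...,2]>50)).astype(np.uint8),cv2.MORPH_CLOSE,np.ones((9,9)))
n,l,st,ce=cv2.connectedComponentsWithStats(m)
for i in range(1,n):
    if st[i,4]>2000: print(st[i],rect(ray(c,np.argwhere(l==i)[:,::-1],.036)))
E
```

```text
time_s: 7.43
position: [0.4922, 0.2444, 0.0125]
tcp_rot: [[0.292, 0.957, -0.0], [0.957, -0.292, -0.0], [-0.0, -0.0, -1.0]]
force: [0.2, 0.3, -0.2]
opening: 0.98
grasp_force: 0.0
time_s: 8.27
position: [0.4838, 0.2143, 0.2143]
tcp_rot: [[0.292, 0.956, 0.004], [0.956, -0.292, 0.001], [0.002, 0.003, -1.0]]
force: [-0.7, 0.8, -0.7]
opening: 0.991
grasp_force: 0.0
[0.48295203 0.21442061 0.21287722] -16.978694973087023 8.3167
[ 286  103   64  150 6598] (array([494.4, 246.2]), array([ 60.1, 144.9]), np.float32(72.4))
```

View pics/w3.png

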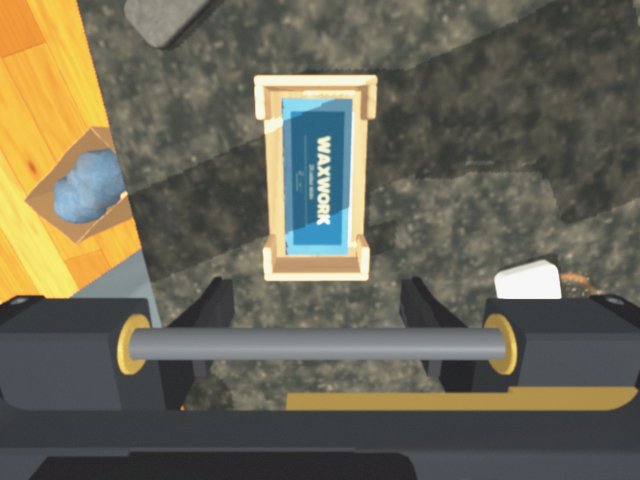

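The tin lies flat in the pocket: its top spans about (283,97) to (352,256), and the rim's outer corners are (254,75), (378,75), (369,281) and (264,281).

Run:
```python
from h import *
c=wristcam()
print(rect(ray(c,np.array([(254,75),(378,75),(369,281),(264,281)]),.058)))
print(rect(ray(c,np.array([(283,97),(353,97),(351,256),(285,256)]),.036)))
s=readout.read_state();print(s["position"])
```

```text
(array([492.6, 245.1]), array([104.6, 187.7]), np.float32(73.0))
(array([494.5, 246.1]), array([ 68.7, 154. ]), np.float32(73.0))
[0.48253793 0.21446268 0.21195644]
```

```bash
python3 -m inch '[[0,-3,0,-1,8.6],[0,-7,0,-2,8.6],[0,-11,0,-3,8.6],[0,-15,0,-4,8.6],[0,-19,0,-5,8.6],[0,-23,0,-6,8.6],[0,-27,0,-7,8.6],[0,-31,0,-8,8.6],[0,-35,0,-8.6,8.6],[0,-39,0,-8.6,8.6]]'
python3 -m inch '[[-1,-3,0,0,8.6],[-2,-6,0,0,8.6],[-3,-9,0,0,8.6],[-4,-12,0,0,8.6],[-5,-15,0,0,8.6],[-5.7,-18,0,0,8.6],[-5.7,-20,0,0,8.6],[-5.7,-21,0,0,8.6],[-5.7,-21,0,0,8.6],[-5.7,-21,0,0,8.6]]'
python3 - <<'E'
from h import *
c=wristcam();cv2.imwrite("pics/w4.png",c["image"])
s=readout.read_state();print(s["position"],np.degrees(np.arctan2(s["tcp_rot"][1][1],s["tcp_rot"][0][1])),s["time_s"])
hsv=cv2.cvtColor(c["image"],cv2.COLOR_BGR2HSV)
m=cv2.morphologyEx(((hsv[...,0]>80)&(hsv[...,0]<96)&(hsv[...,1]>120)&(hsv[...,2]>60)).astype(np.uint8),cv2.MORPH_CLOSE,np.ones((9,9)))
n,l,st,ce=cv2.connectedComponentsWithStats(m)
for i in range(1,n):
    if st[i,4]>1500: print(st[i],rect(ray(c,np.argwhere(l==i)[:,::-1],.02)))
E
```

```text
time_s: 9.2
position: [0.4823, -0.1767, 0.2107]
tcp_rot: [[0.431, 0.902, -0.003], [0.902, -0.431, 0.002], [0.001, -0.004, -1.0]]
force: [0.4, -0.9, -0.2]
opening: 0.985
grasp_force: 0.0
time_s: 10.03
position: [0.426, -0.3843, 0.2111]
tcp_rot: [[0.431, 0.902, -0.002], [0.902, -0.431, 0.003], [0.002, -0.003, -1.0]]
force: [-0.2, 0.3, -0.5]
opening: 0.987
grasp_force: 0.0
[ 0.42612943 -0.38361609  0.21141255] -25.505858022502725 10.0833
[ 296  130   48   97 4251] (array([ 442.9, -354.7]), array([46.6, 97. ]), np.float32(64.1))
```

View pics/w4.png

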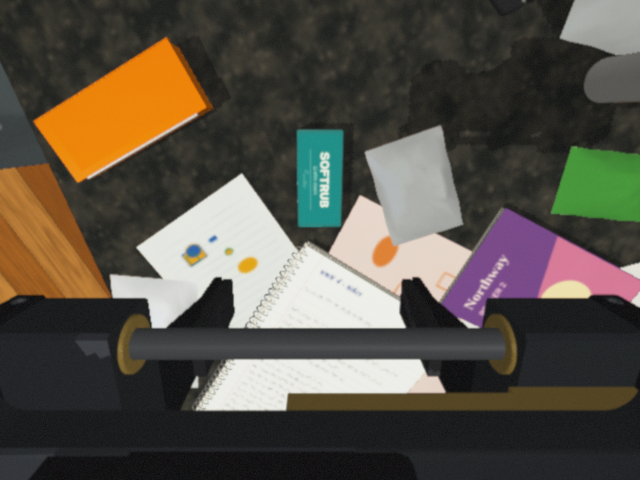

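The eraser box spans (296,130) to (344,227), in line with the fingers, with only thin sheets near it.

```bash
python3 -m inch '[[0.8,1.4,-3,0,6.6],[1.6,2.9,-6,0,6.6],[1.6,2.9,-9,0,6.6],[1.6,2.9,-12,0,6.6],[1.6,2.9,-14.5,0,6.6],[1.6,2.9,-16.5,0,6.6],[1.6,2.9,-17,0,6.6],[1.6,2.9,-17,0,6.6],[1.6,2.9,-17,0,6.6],[1.6,2.9,-17,0,6.6]]'
```

```text
time_s: 10.92
position: [0.4432, -0.3568, 0.044]
tcp_rot: [[0.431, 0.903, 0.002], [0.903, -0.431, -0.002], [-0.001, 0.002, -1.0]]
force: [0.9, -0.5, -1.0]
opening: 0.756
grasp_force: 0.0
```

```bash
python3 -m inch '[[0,0.1,-1.5,0,6.6],[0,0.1,-3,0,6.6],[0,0.1,-3.7,0,6.6],[0,0.1,-3.9,0,6.6],[0,0.1,-3.9,0,6.6],[0,0.1,-3.9,0,5.5],[0,0.1,-3.9,0,4.5],[0,0.1,-3.9,0,4],[0,0.1,-3.9,0,4],[0,0.1,-3.9,0,4]]'
python3 -m inch '[[0,0,0,0,4],[0,0,0,0,4],[0,0,1,0,4],[0,0,3,0,4],[0,0,6,0,4],[0,0,9,0,4],[0,0,12,0,4],[0,0,14,0,4],[0,0,14,0,4]]'
```

```text
time_s: 11.75
position: [0.4425, -0.3558, 0.0041]
tcp_rot: [[0.431, 0.902, 0.001], [0.902, -0.431, -0.001], [-0.0, 0.001, -1.0]]
force: [-0.3, 1.1, 3.0]
opening: 0.526
grasp_force: 30.0
time_s: 12.5
position: [0.4443, -0.3577, 0.1484]
tcp_rot: [[0.431, 0.902, 0.006], [0.902, -0.431, -0.007], [-0.004, 0.009, -1.0]]
force: [0.4, -1.5, -0.3]
opening: 0.525
grasp_force: 30.0
```

```bash
python3 -m inch '[[0.2,2,0,0,4],[0.5,5,0,1,4],[0.8,8.5,0,2,4],[1.1,12,0,3,4],[1.4,15.5,0,4,4],[1.7,19,0,5,4],[2,22.5,0,6,4],[2.3,26,0,7,4],[2.6,29.5,0,8,4],[2.9,33,0,8.6,4]]'
python3 -m inch '[[0.3,3.5,0,0,4],[0.6,7,0,0,4],[0.9,10.5,0,0,4],[1.2,14,0,0,4],[1.5,17.5,0,0,4],[1.8,21,0,0,4],[2,24,0,0,4],[2,26,0,0,4],[2,27,0,0,4],[2,27,0,0,4]]'
python3 -m inch '[[0,0,0,0,4],[0,0,-2,0,4],[0,0,-4,0,4],[0,0,-5,0,4],[0,0,-5,0,4],[0,0,-5,0,4]]'
python3 - <<'E'
from h import *
c=wristcam();cv2.imwrite("pics/w5.png",c["image"])
s=readout.read_state();print(s["position"],np.degrees(np.arctan2(s["tcp_rot"][1][1],s["tcp_rot"][0][1])),s["time_s"])
E
```

```text
time_s: 13.33
position: [0.4703, -0.0237, 0.1429]
tcp_rot: [[0.291, 0.957, -0.002], [0.957, -0.291, 0.001], [0.0, -0.002, -1.0]]
force: [1.4, -0.7, -1.5]
opening: 0.529
grasp_force: 30.0
time_s: 14.17
position: [0.4905, 0.246, 0.1428]
tcp_rot: [[0.289, 0.957, -0.001], [0.957, -0.289, -0.0], [-0.0, -0.001, -1.0]]
force: [0.5, -0.5, 0.1]
opening: 0.525
grasp_force: 30.0
time_s: 14.67
position: [0.491, 0.2432, 0.0932]
tcp_rot: [[0.293, 0.956, -0.002], [0.956, -0.293, -0.001], [-0.001, -0.002, -1.0]]
force: [0.1, 0.2, -0.0]
opening: 0.526
grasp_force: 30.0
[0.49172683 0.24364402 0.09386366] -17.023066251758422 14.7167
```

View pics/w5.png

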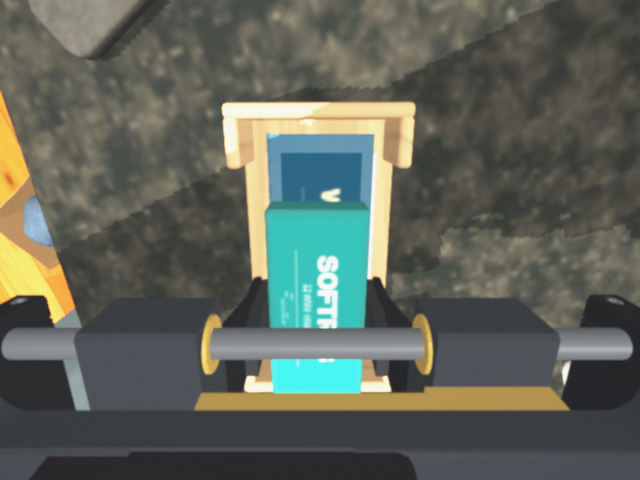

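The tin's far edge is at (266,134) to (376,134). The held box's far top edge is at about (268,208) to (368,208), possibly pitched slightly.

Run:
```python
from h import *
c=wristcam()
s=readout.read_state();R=s["tcp_rot"];p=np.array(s["position"])
for uv,z in(([(266,134),(376,134)],.036),([(268,208),(368,208)],.11),([(268,203),(368,203)],.09)):
    r=ray(c,np.array(uv),z);print(((r-p)@R).round(4))
print(p)
```

```text
[[ 0.0797 -0.0308  0.0583]
 [ 0.0796  0.0361  0.0584]]
[[ 0.0503 -0.0209 -0.0157]
 [ 0.0503  0.0221 -0.0157]]
[[ 0.0483 -0.0237  0.0043]
 [ 0.0483  0.025   0.0043]]
[0.49204451 0.24396906 0.09428894]
```

```bash
python3 -m inch '[[0.2,0.1,-1,0,4],[0.2,0.1,-2.5,0,4],[0.2,0.1,-4,0,4],[0.2,0.1,-4.8,0,4],[0.2,0.1,-5.1,0,4],[0.2,0.1,-5.2,0,4],[0.2,0.1,-5.2,0,4],[0.2,0.1,-5.2,0,4]]'
```

```text
time_s: 15.43
position: [0.4938, 0.2456, 0.0421]
tcp_rot: [[0.292, 0.957, 0.001], [0.957, -0.292, 0.0], [0.001, 0.001, -1.0]]
force: [0.3, -0.4, -0.5]
opening: 0.523
grasp_force: 30.0
```

```bash
python3 -m inch '[[0,0,-0.15,0,4],[0,0,-0.15,0,4],[0,0,-0.15,0,4.8],[0,0,-0.15,0,5.4],[0,0,-0.15,0,6],[0,0,-0.15,0,6.5],[0,0,-0.15,0,6.5],[0,0,-0.15,0,6.5]]'
python3 -m inch '[[0,0,1,0,6.5],[0,0,3,0,6.5],[0,0,6,0,6.5],[0,0,9,0,6.5],[0,0,12,0,6.5],[-0.3,-1,15,0,6.5],[-0.6,-2,17,0,6.5],[-0.9,-3,17,0,6.5],[-0.9,-3,17,0,6.5],[-0.9,-3,17,0,6.5]]'
python3 - <<'E'
from h import *
c=wristcam();cv2.imwrite("pics/w6.png",c["image"])
hsv=cv2.cvtColor(c["image"],cv2.COLOR_BGR2HSV)
for lo,hi,z in((95,115,.036),(80,95,.056)):
    m=cv2.morphologyEx(((hsv[...,0]>lo)&(hsv[...,0]<hi)&(hsv[...,1]>110)&(hsv[...,2]>50)).astype(np.uint8),cv2.MORPH_CLOSE,np.ones((9,9)))
    n,l,st,ce=cv2.connectedComponentsWithStats(m)
    for i in range(1,n):
        if st[i,4]>1500: print(st[i],rect(ray(c,np.argwhere(l==i)[:,::-1],z)))
E
```

```text
time_s: 16.1
position: [0.4933, 0.2454, 0.04]
tcp_rot: [[0.292, 0.957, -0.0], [0.957, -0.292, -0.0], [-0.0, -0.0, -1.0]]
force: [0.0, 0.4, 0.6]
opening: 0.737
grasp_force: 0.0
time_s: 16.93
position: [0.4834, 0.215, 0.2097]
tcp_rot: [[0.293, 0.956, -0.001], [0.956, -0.293, -0.0], [-0.0, -0.001, -1.0]]
force: [0.2, 0.1, -0.4]
opening: 0.747
grasp_force: 0.0
[ 284  103   65  152 1972] (array([494.3, 245.8]), array([ 57.3, 147.1]), np.float32(75.0))
[ 292  129   53  109 5238] (array([494.6, 246.7]), array([46.6, 98.4]), np.float32(72.8))
```

View pics/w6.png

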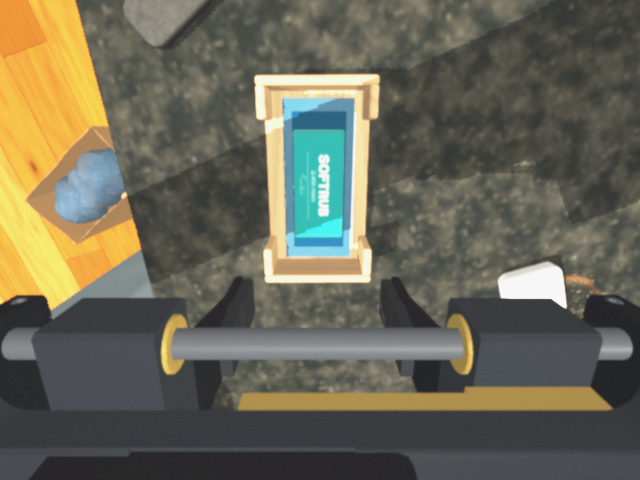

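The eraser box (292–345, 129–238) is centred on the tin and in line with it, and the gripper is clear.

```bash
python3 -m inch '[[0,0,0,0,6.5],[0,0,0,0,6.5],[0,0,0,0,6.5]]' | head -1; python3 -c "from rig import bot;print(bot.hand_in())"
```

```text
time_s: 17.23
the job is handed in; nothing more can be done
None
```

The crayon tin lies flat in the tidy's pocket with the eraser box centred and in line on top, each within about 2 mm by the last wrist picture; I handed the job in at about 17 s, and no verdict came back.

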